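Switch on the microscope's LED light source

ROBOT

A 6-joint arm with a two-finger parallel gripper is mounted at the origin on the work surface. World frame = base frame: x ahead of the robot, y to its left, z up, the work surface at z = 0. Lengths are in m, angles in rad, forces in N, time in s.
With the tool pointing down it reaches from about 0.3 to 0.775 m from the base axis. Payload 14.6 kg.
Tool frame: the origin (TCP) lies midway between the tips of the shut fingers; the grasp point (between the pads) lies 19 mm behind it (ctrl.pinch_z is the distance from the TCP to the grasp point, in m); z points along the fingers, y is the line along which they close (so a half turn about z gives the same grasp; the last joint's range is limited). The gripper opens to 94 mm and grips with 3 to 60 N. Pads are 16 mm wide; open, the fingers measure 119 mm over their backs; the gripper's body (75 mm by 177 mm) begins 78 mm behind the grasp point.
Start: joints at [1.236, 0.3, 1.521, -0, 1.321, -0.067], TCP at [0.146, 0.53, 0.205] pointing down, gripper open.
Joint ranges: [-3.03, 3.03], [-0.79, 2.21], [0.23, 2.52], [-1.04, 4.18], [0, 3.07], [-2.55, 2.55]. Speed limits (rad/s): [2.22, 2.22, 2.57, 3.14, 3.14, 3.14].

INTERFACE

Orientations are given as [roll, pitch, yaw] about the fixed x, y, z axes, in that order (R = Rz(yaw) Ry(pitch) Rx(roll)).
In Python, from station import ctrl gives the robot as it stands.
- The arm moves only by the tool jog_arm, never from a script. Its argument "motion" is a list of rows, each a list of 7 numbers: the shift along the tool's x, y, z in m, then the turn, a rotation vector about the tool's x, y, z in rad, then the opening, from -1 (shut) to 1 (fully open). In form: [[tx, ty, tz, rx, ry, rz, gripper], ...]. A call has 1 to 5 rows; each row shifts and turns the commanded pose from where the row before left it, along the tool's axes as they then stand; what a row does not reach is not made up. A row lasts 1/10 s, in which the tool goes at most 50 mm and 8.59 degrees, less where a joint would pass 70% of its speed; a pose out of reach is approached as far as the arm can. A call is refused whole if a number of a shift passes 0.05 or a number of a turn 0.15, either way. A call with a gripper value outside its range is refused whole. The fingers move at their own pace and stop on an object; "squeeze" is the grip in N (left out, the last holds). Time passes only in rows, so rows that do not move let the fingers close. It gives the time, the measured TCP pose, the force, the opening and the grip force at its end, in the units of the state.
- ctrl.get_obs(): the state, without advancing time (a new reading comes with each control period).
- ctrl.camera(name): name is "scene" or "top"; returns the picture (420x560x3 uint8, red, green, blue); there is no depth.
- ctrl.camera_model(name): a dict with "intrinsics" (3x3 intrinsics, pixels), "rvec" (rotation vector, rad) and "tvec" (3), from world to camera coordinates, as OpenCV has them. Camera axes: x right, y down, z forward; pixel columns grow to the right and rows downward; lengths in m; the calibration is good to about 2 mm. A picture is of the moment at which its call begins. camera_model takes no time and is no camera call.
- ctrl.hand_in(): hands the job in; it is judged then, once.
The state is a dict: "time_s": time; "qpos": joint angles; "joint_vel": joint speeds; "tau": joint torques, N m; "ee_pos": TCP position; "eef_rot": TCP orientation; "force": force on the tool from outside, world axes, zero at the start; "moment": the same for the moment, N m; "grip_width": finger opening in m; "grip_force": force on a finger pad.
Only numpy, scipy, OpenCV 4.12 (cv2) and the standard library are available. Lean on these libraries where they do the work, as an engineer would, in place of code of your own. Each camera call takes 0.05 s, during which the arm holds its last target. There are 200 camera calls.

TASK

Bring up the microscope's LED light: switch on its power supply by pressing down the raised near half of the mains rocker, then on the control pad press channel key three (third of the four square keys from the left, as seen from the robot) until it stays down, and last press the large round shutter button fully in and let it come back out. Only press with the closed fingertips: nothing is to be lifted or pushed out of its place, and the other keys, the brightness dial and the things on the bench stay as they are.

Things in the scene. Friction and masses are not known exactly. Their poses are not given: they have to be found in the camera images.
- psu: Lamp power supply: white fixed case, 170 mm wide (y), 200 deep (x), front to its own -x, roughly towards the robot. From a 42 mm high front edge its grey panel rises to +x at 20 degrees over a run of 105 mm to the flat top, 80 mm high. Mains rocker in the panel's left (+y) half; meter, lamp and fuse cap (all rigid) in the right half. Origin: centre of the underside.
- rocker (a joint): Mains rocker: black, 32 mm long up the panel, 22 wide; pivot line across the panel, at (-46, 42, 64) mm in psu. Rad: 0 = off, as it starts: the half nearer the robot stands up 25 degrees, its end 12 mm above the panel, the far half lies parallel to the panel. 0.44 = on: the near half lies parallel, 5 mm above it. Snaps over at 0.22 and stays; 2 to 4 N on the near half suffice.
- rocker_near (a point): Point on the face of the rocker's near half, mid-width, 14 mm from the pivot line (the half is 16 mm long); moves with the rocker; 11 mm above the panel while off. Press here or further out, or square to the panel: a broad upright fingertip nearer the pivot also bears on the far half and the rocker cannot turn.
- pad: Control pad: low white console, 180 mm wide (y), 130 deep (x), loose on rubber feet, about 1 kg. Front (own -x, roughly towards the robot) 24 mm high, back 42: the top rises to +x at 8 degrees. On top: a row of four square keys towards the back, a round dial at that row's right end, a large round button in front of the keys, a display window right of the button. Origin: centre of the underside.
- key1 (a joint): Channel key 1, counted from the left as seen from the robot: black square cap, 20 x 20 mm, at x = 30, y = 74 mm in the pad's frame. Value in m along the normal of the pad's top: 0 = up (cap 9 mm above the top face), 0.005 = latched down (4 mm above it). Needs 3 to 4 N at first, snaps over at half travel and then stays down by itself. Starts up; leave it up.
- key1_top (a point): Centre of the top face of channel key 1; moves with it; z axis along the normal of the pad's top. Neighbouring keys are 33 mm apart, centre to centre.
- key2 (a joint): Channel key 2, counted from the left as seen from the robot: black square cap, 20 x 20 mm, at x = 30, y = 41 mm in the pad's frame. Value in m along the normal of the pad's top: 0 = up (cap 9 mm above the top face), 0.005 = latched down (4 mm above it). Needs 3 to 4 N at first, snaps over at half travel and then stays down by itself. Starts up; leave it up.
- key2_top (a point): Centre of the top face of channel key 2; moves with it; z axis along the normal of the pad's top. Neighbouring keys are 33 mm apart, centre to centre.
- key3 (a joint): Channel key 3, counted from the left as seen from the robot: black square cap, 20 x 20 mm, at x = 30, y = 8 mm in the pad's frame. Value in m along the normal of the pad's top: 0 = up (cap 9 mm above the top face), 0.005 = latched down (4 mm above it). Needs 3 to 4 N at first, snaps over at half travel and then stays down by itself. Starts up; this is the key to latch.
- key3_top (a point): Centre of the top face of channel key 3; moves with it; z axis along the normal of the pad's top. Neighbouring keys are 33 mm apart, centre to centre.
- key4 (a joint): Channel key 4, counted from the left as seen from the robot: black square cap, 20 x 20 mm, at x = 30, y = -25 mm in the pad's frame. Value in m along the normal of the pad's top: 0 = up (cap 9 mm above the top face), 0.005 = latched down (4 mm above it). Needs 3 to 4 N at first, snaps over at half travel and then stays down by itself. Starts up; leave it up.
- key4_top (a point): Centre of the top face of channel key 4; moves with it; z axis along the normal of the pad's top. Neighbouring keys are 33 mm apart, centre to centre.
- shutter (a joint): Shutter button: large round black push button, 34 mm across, at x = -30, y = 24 mm in the pad's frame, 60 mm nearer the robot than the row of keys. Value in m along the normal of the pad's top: 0 = out (10 mm above the top face), 0.006 = fully in. Sprung: about 1.4 N to start, 4 N fully in, comes back when let go; it switches in the last third of its travel.
- shutter_top (a point): Centre of the top face of the shutter button; moves with it; z axis along the normal of the pad's top.
- dial (a joint): Brightness dial: round knurled black knob, 31 mm across, 15 mm high, at x = 26, y = -66 mm in the pad's frame. Value in rad, 0 as set; it turns easily and is to be left as it is.
- dial_top (a point): Centre of the top of the brightness dial.
- objective: Objective lens standing upright, black and chrome, 28 mm across, 48 mm high, beside the pad. Loose. Origin: centre of the underside.
- filter_cube: Filter cube, black block with aluminium dovetail on top, 44 x 38 x 46 mm, standing beside the power supply. Loose. Origin: centre of the underside.
- slide_mailer: Slide mailer, flat white box 34 x 84 x 14 mm, lying on the flat top of the power supply. Loose. Origin: centre of the underside.
- oil_bottle: Immersion oil dropper bottle, amber, 28 mm across, 70 mm high, standing behind. Loose. Origin: centre of the underside.
- screwdriver: Small screwdriver, 150 mm long, lying at the left. Loose. Origin: middle of its length, at its underside.
- blower: Rubber dust blower standing upright at the left, 54 mm across, 105 mm high. Loose. Origin: centre of the underside.
- slide_tray: Aluminium slide tray, 200 x 100 x 12 mm, lying at the right. Loose. Origin: centre of the underside.

How it is judged:
By the outcome, as a careful person would: the job done as asked, in the order asked, and still so for the second after the job is handed in, with the robot touching nothing.
It also fails if it takes over 56 s, if anything falls off the work surface, if the arm or the gripper's body presses on something with over 40 N, if the wrist force passes 120 N, or if a joint passes its speed limit or range.

## Working session

There is one attempt and no reset: what is moved stays moved. The work goes in short steps, Python scripts to look and compute and a tool call to move; the robot and the scene stay as the last step left them, time stands still between calls to the robot, and variables do not carry over. Pictures are saved under pics/ and viewed, at most 10 in all, crops included, and the job is handed in when it is done.

Besides the shell and the picture viewer there is one more tool, called after "Emit:" as name([rows], argument=value, ...), one row to a line, values as JSON. jog_arm: Moves the arm, as the interface text tells. Its arguments: {"type":"object","properties":{"motion":{"type":"array"},"squeeze":{"type":"number"}},"required":["motion"]}

```bash
mkdir -p pics; ls; python3 - <<'E'
from station import ctrl
import cv2
for n in("scene","top"):
    cv2.imwrite(f"pics/{n}0.png",cv2.cvtColor(ctrl.camera(n),cv2.COLOR_RGB2BGR))
    m=ctrl.camera_model(n);print(m)
print(ctrl.get_obs())
E
```

```text
pics
{'intrinsics': array([[402.33116384,   0.        , 286.07852648],
       [  0.        , 402.33116384, 214.53948445],
       [  0.        ,   0.        ,   1.        ]]), 'rvec': array([ 1.2873567 ,  2.16734598, -0.97364614]), 'tvec': array([ 0.27526873, -0.25259291,  1.56842188])}
{'intrinsics': array([[511.86733154,   0.        , 284.71843419],
       [  0.        , 511.86733154, 206.4386909 ],
       [  0.        ,   0.        ,   1.        ]]), 'rvec': array([ 2.19995633, -2.2023911 ,  0.09074748]), 'tvec': array([-0.02496349,  0.59327806,  1.77325609])}
{'time_s': 0.1, 'qpos': array([ 1.23642008e+00,  3.00381542e-01,  1.52150402e+00, -2.08820042e-05,
        1.32069653e+00, -6.65647046e-02]), 'joint_vel': array([ 0.00034769, -0.00221784, -0.0047745 , -0.00098425, -0.00175121,
       -0.00033945]), 'tau': array([ 1.27501189e-03, -5.32636642e+01, -3.53288519e+01,  7.09975557e-02,
        2.35109363e-02, -8.42828194e-05]), 'ee_pos': array([0.14545606, 0.53018014, 0.20496805]), 'eef_rot': array([-3.14060406e+00, -4.56304704e-05,  2.87378627e+00]), 'force': array([-0.10629505,  0.6055619 , -0.05535171]), 'moment': array([ 0.0433765 , -0.00472911, -0.05449252]), 'grip_force': 0.0, 'grip_width': 0.09387166099797353}
```

View pics/scene0.png

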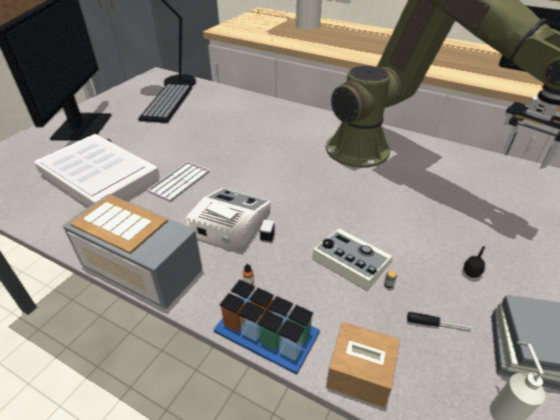

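View pics/top0.png

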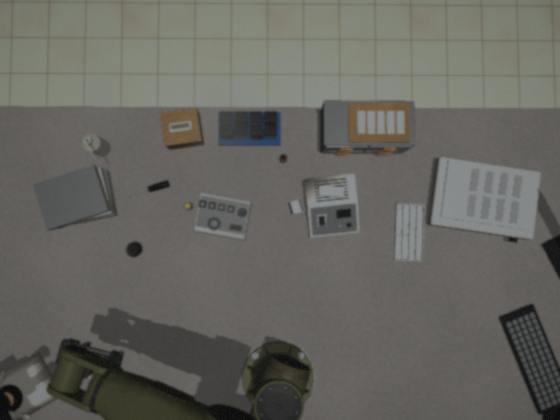

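The top view shows the pad at about (223,216) and the PSU at about (332,206). In the scene view they are at (352,257) and (230,217). I'll enlarge both.

```bash
python3 - <<'E'
import cv2,numpy as np
t=cv2.imread("pics/top0.png");s=cv2.imread("pics/scene0.png")
a=cv2.resize(t[165:245,180:370],None,fx=4,fy=4,interpolation=cv2.INTER_CUBIC)
cv2.imwrite("pics/c1.png",a)
b=cv2.resize(s[180:290,180:400],None,fx=3.6,fy=3.6,interpolation=cv2.INTER_CUBIC)
cv2.imwrite("pics/c2.png",b)
E
```

```text
(no output)
```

View pics/c1.png

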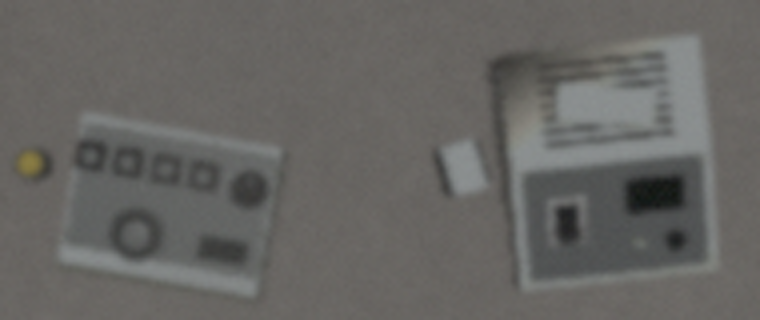

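View pics/c2.png

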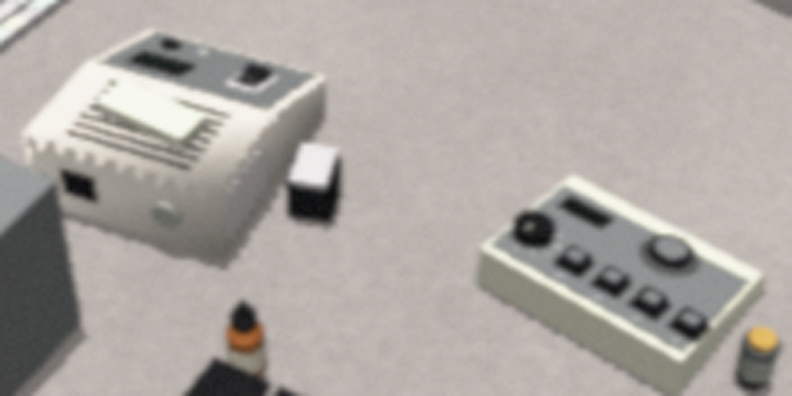

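```bash
cat > h.py <<'E'
import numpy as np,cv2
from scipy.optimize import least_squares
from station import ctrl
M={n:ctrl.camera_model(n) for n in("scene","top")}
def proj(n,P):
    m=M[n];return cv2.projectPoints(np.float64(P).reshape(-1,1,3),m["rvec"],m["tvec"],m["intrinsics"],None)[0][:,0]
def T(p,P):
    c,s=np.cos(p[2]),np.sin(p[2]);P=np.float64(P);return P@np.array([[c,s,0],[-s,c,0],[0,0,1]])+[p[0],p[1],0]
def padz(x,h): # point h above top face, face height at x
    a=np.radians(8);return [x-0*h,(24+(x+65)*np.tan(a))+h/np.cos(a)]
def padP(x,y,h):
    a=np.radians(8); zf=24+(x+65)*np.tan(a); return np.array([x-h*np.sin(a),y,zf+h*np.cos(a)])/1e3
def fit(obj,t,s,p0):
    ut=np.array([180,165])+(np.array([v for _,v in t])+.5)/4-.5
    us=np.array([180,180])+(np.array([v for _,v in s])+.5)/3.6-.5
    f=lambda p:np.r_[(proj("top",T(p,[k for k,_ in t]))-ut).ravel(),(proj("scene",T(p,[k for k,_ in s]))-us).ravel()]
    r=least_squares(f,p0,loss="soft_l1");print(obj,r.x.round(4));print(f(r.x).reshape(-1,2).round(1).tolist());return r.x
E
python3 - <<'E'
from h import *
K=[padP(30,y,9) for y in(74,41,8,-25)]+[padP(26,-66,15),padP(-30,24,10)]
pt=[(92,156),(129,162),(166,169),(204,176),(248,188),(136,234)]
ps=[(690,320),(652,299),(613,278),(576,259),(535,225),(671,249)]
fit("pad",list(zip(K,pt)),list(zip(K,ps)),[.55,.2,0])
m=lambda *a:np.array(a)/1e3
fit("psu",[(m(-100,85,42),(520,290)),(m(-100,-85,42),(718,268)),(m(100,-85,80),(699,36)),(m(-46,42,63),(568,221))],
 [(m(-100,85,42),(326,78)),(m(-100,-85,42),(153,30)),(m(-46,42,63),(253,75))],[.6,-.2,0])
E
```

```text
pad [ 0.5595  0.1924 -0.1749]
[[-1.0, 0.2], [-0.7, 0.4], [-0.5, 0.3], [-0.5, 0.2], [-0.1, 0.6], [-0.5, 0.5], [-0.1, 0.3], [-0.6, 0.2], [-0.5, 0.2], [-0.7, -0.2], [-0.7, 0.1], [-0.5, 0.3]]
psu [ 0.5928 -0.1859  0.0987]
[[0.1, 0.3], [-0.5, 0.8], [-0.2, 0.2], [-0.5, 0.5], [-0.6, 0.0], [-0.4, 0.1], [-0.7, 2.3]]
```

```bash
cat >> h.py <<'E'
from scipy.spatial.transform import Rotation as Ro
PAD=[.5595,.1924,-.1749];PSU=[.5928,-.1859,.0987]
def tool(yaw,pitch): # z into a panel sloping up by pitch along +x, tool x towards the robot
    return (Ro.from_euler('z',yaw)*Ro.from_euler('y',-pitch)*Ro.from_euler('xyz',[np.pi,0,np.pi]))
def rocker(s,h):
    a=np.radians(20);P=np.array([-46,42,64])+s*np.array([-np.cos(a),0,-np.sin(a)])+(h-2.2)*np.array([-np.sin(a),0,np.cos(a)])
    return T(PSU,P/1e3),tool(PSU[2],a)
def pad(x,y,h): return T(PAD,padP(x,y,h)),tool(PAD[2],np.radians(8))
def plan(goal,N):
    o=ctrl.get_obs();p=np.array(o["ee_pos"]);R=Ro.from_euler('xyz',o["eef_rot"])
    pg,Rg=goal;w=(R.inv()*Rg).as_rotvec()/N;S=sum(Ro.from_rotvec(w*k).as_matrix() for k in range(N))
    d=np.linalg.solve(S,R.inv().apply(pg-p))
    print("t",round(o["time_s"],2),"pos",p.round(4),"goal",pg.round(4),"F",np.round(o["force"],1),"row",d.round(4),w.round(3),"x",N,"grip",round(o["grip_width"],3))
E
python3 -c "
from h import *
print(tool(0,.35).as_matrix().round(2))
plan(rocker(16,60),18)"
```

```text
[[-0.94  0.    0.34]
 [ 0.    1.    0.  ]
 [-0.34  0.   -0.94]]
t 0.1 pos [0.1455 0.5302 0.205 ] goal [ 0.5083 -0.1521  0.1128] F [-0.1  0.6 -0.1] row [-0.0228 -0.0361  0.0086] [-0.004 -0.019 -0.02 ] x 18 grip 0.094
```

Emit:
jog_arm([
  [-0.023,-0.036,0.006,-0.004,-0.019,-0.02,-1],
  [-0.023,-0.036,0.006,-0.004,-0.019,-0.02,-1],
  [-0.023,-0.036,0.006,-0.004,-0.019,-0.02,-1],
  [-0.023,-0.036,0.006,-0.004,-0.019,-0.02,-1],
  [-0.023,-0.036,0.006,-0.004,-0.019,-0.02,-1],
], squeeze=10)

```text
time_s: 0.6
ee_pos: [0.218, 0.3274, 0.1782]
eef_rot: [3.127, 0.097, 2.975]
force: [0.9, 0.3, -0.1]
grip_width: 0.0577
grip_force: 0.0
```

Emit:
jog_arm([
  [-0.023,-0.036,0.006,-0.004,-0.019,-0.02,-1],
  [-0.023,-0.036,0.006,-0.004,-0.019,-0.02,-1],
  [-0.023,-0.036,0.006,-0.004,-0.019,-0.02,-1],
  [-0.023,-0.036,0.006,-0.004,-0.019,-0.02,-1],
  [-0.023,-0.036,0.006,-0.004,-0.019,-0.02,-1],
])

```text
time_s: 1.1
ee_pos: [0.3125, 0.1345, 0.161]
eef_rot: [3.121, 0.194, 3.074]
force: [0.9, 0.3, 0.3]
grip_width: 0.0174
grip_force: 0.0
```

```bash
python3 -c "
from h import *
plan(rocker(16,60),8)"
```

```text
t 1.1 pos [0.3125 0.1345 0.161 ] goal [ 0.5083 -0.1521  0.1128] F [0.9 0.3 0.3] row [-0.022  -0.0361  0.0116] [-0.003 -0.019 -0.02 ] x 8 grip 0.017
```

Emit:
jog_arm([
  [-0.022,-0.036,0.0115,-0.003,-0.019,-0.02,-1],
  [-0.022,-0.036,0.0115,-0.003,-0.019,-0.02,-1],
  [-0.022,-0.036,0.0115,-0.003,-0.019,-0.02,-1],
  [-0.022,-0.036,0.0115,-0.003,-0.019,-0.02,-1],
  [-0.022,-0.036,0.0115,-0.003,-0.019,-0.02,-1],
])

```text
time_s: 1.6
ee_pos: [0.4285, -0.0482, 0.1269]
eef_rot: [3.13, 0.291, -3.109]
force: [0.2, 1.8, 0.9]
grip_width: 0.0004
grip_force: 0.0
```

Emit:
jog_arm([
  [-0.022,-0.036,0.0115,-0.003,-0.019,-0.02,-1],
  [-0.022,-0.036,0.0115,-0.003,-0.019,-0.02,-1],
  [-0.022,-0.036,0.0115,-0.003,-0.019,-0.02,-1],
  [0,0,0,0,0,0,-1],
  [0,0,0,0,0,0,-1],
])

```text
time_s: 2.1
ee_pos: [0.5067, -0.1501, 0.1127]
eef_rot: [3.139, 0.345, -3.048]
force: [-0.7, 0.4, -0.1]
grip_width: 0.0004
grip_force: 0.0
```

```bash
python3 -c "
from h import *
plan(rocker(16,22),4)"
```

```text
t 2.1 pos [ 0.5067 -0.1501  0.1127] goal [ 0.5212 -0.1508  0.0771] F [-0.7  0.4 -0.1] row [-0.0003 -0.0005  0.0096] [ 0.    -0.001 -0.001] x 4 grip 0.0
```

Approaching to 22 mm above the panel and looking.

Emit:
jog_arm([
  [0,-0.0005,0.0095,0,-0.001,-0.001,-1],
  [0,-0.0005,0.0095,0,-0.001,-0.001,-1],
  [0,-0.0005,0.0095,0,-0.001,-0.001,-1],
  [0,-0.0005,0.0095,0,-0.001,-0.001,-1],
  [0,0,0,0,0,0,-1],
])

```text
time_s: 2.6
ee_pos: [0.52, -0.15, 0.0763]
eef_rot: [3.141, 0.349, -3.042]
force: [0.5, 1.0, 0.3]
grip_width: 0.0009
grip_force: 0.0
```

```bash
python3 - <<'E'
from h import *
s=ctrl.camera("scene")[:,:,::-1];t=ctrl.camera("top")[:,:,::-1]
a=cv2.resize(s[170:240,185:285],None,fx=5.5,fy=5.5,interpolation=cv2.INTER_CUBIC)
b=cv2.resize(t[170:245,300:365],None,fx=5.5*.93,fy=5.5*.93,interpolation=cv2.INTER_CUBIC)
im=np.zeros((400,800,3),np.uint8);a=a[:400,:460];b=b[:400,:335];im[:a.shape[0],:a.shape[1]]=a;im[:b.shape[0],465:465+b.shape[1]]=b
cv2.imwrite("pics/c3.png",im)
p=ctrl.get_obs()["ee_pos"];print((proj("scene",p)-[185,170])*5.5,(proj("top",p)-[300,170])*5.115)
plan(rocker(16,14),2)
E
```

```text
[[371.15685173 135.9584515 ]] [[112.66173422 291.12568027]]
t 2.7 pos [ 0.5202 -0.1504  0.0776] goal [ 0.5239 -0.1505  0.0696] F [-0.4 -0.1  0.9] row [-0.0003 -0.0003  0.0044] [0.    0.001 0.   ] x 2 grip 0.001
```

View pics/c3.png

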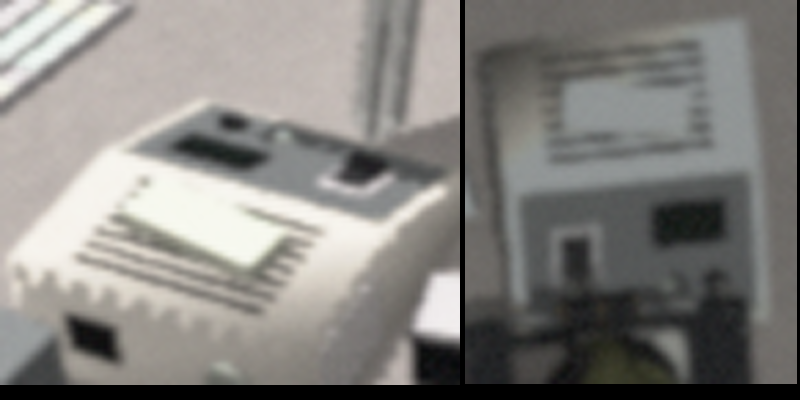

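```bash
python3 - <<'E'
from h import *
s=ctrl.camera("scene")[:,:,::-1];t=ctrl.camera("top")[:,:,::-1]
o=ctrl.get_obs();p=o["ee_pos"];R=Ro.from_euler('xyz',o["eef_rot"])
def ov(n,img,x0,y0,w,h,f):
    a=cv2.resize(img[y0:y0+h,x0:x0+w],None,fx=f,fy=f,interpolation=cv2.INTER_CUBIC)
    b=a.copy()
    pr=lambda P:np.int32((proj(n,P)-[x0,y0]+.5)*f)
    for z in(0,-.05):
        q=p+R.apply([[.008,.012,z],[-.008,.012,z],[-.008,-.012,z],[.008,-.012,z]])
        cv2.polylines(b,[pr(q)],True,(0,0,255),1)
    a_=np.radians(20);u=np.array([-np.cos(a_),0,-np.sin(a_)]);nn=np.array([-np.sin(a_),0,np.cos(a_)])
    q=[(np.array([-46,42,64])+ss*u+(hh-2.2)*nn+[0,y,0])/1e3 for ss,hh,y in((0,5,-11),(0,5,11),(13.3,11.5,11),(13.3,11.5,-11))]
    cv2.polylines(b,[pr(T(PSU,q))],True,(0,255,0),1)
    e=[[-.1,.085,.042],[-.1,-.085,.042],[.005,-.085,.08],[.005,.085,.08]]
    cv2.polylines(b,[pr(T(PSU,e))],True,(255,0,0),1)
    return np.hstack([a,b])
A=ov("scene",s,215,165,66,45,6);B=ov("top",t,308,195,66,48,6)
cv2.imwrite("pics/c4.png",np.vstack([A,B]))
E
```

```text
(no output)
```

View pics/c4.png

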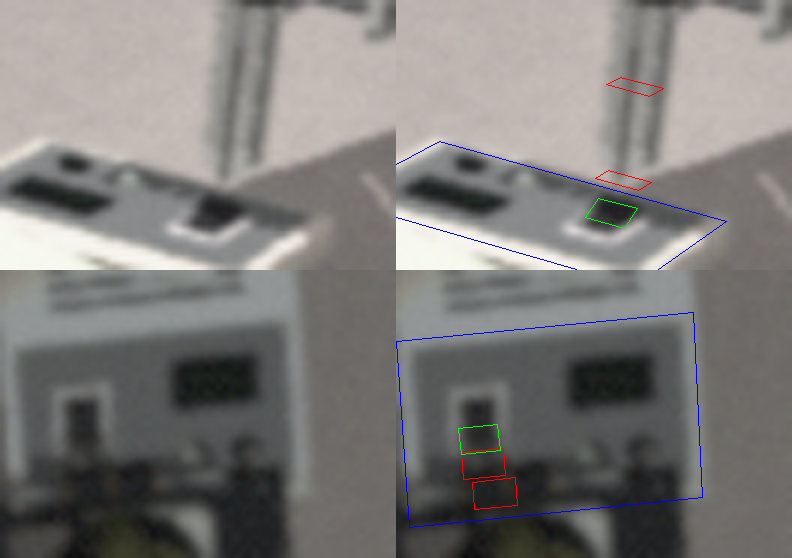

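The overlay shows the closed fingertips (scene crop about (240,175)) in line with the rocker's raised near half. The model outlines match to about 1 px, so I'm pressing.

Emit:
jog_arm([
  [0,0,0.003,0,0,0,-1],
  [0,0,0.003,0,0,0,-1],
  [0,0,0.002,0,0,0,-1],
  [0,0,0.0015,0,0,0,-1],
  [0,0,0.0015,0,0,0,-1],
])

```text
time_s: 3.3
ee_pos: [0.5241, -0.1502, 0.0673]
eef_rot: [-3.141, 0.351, -3.042]
force: [-1.1, 0.2, 2.7]
grip_width: 0.0007
grip_force: 1.6
```

Emit:
jog_arm([
  [0,0,0.001,0,0,0,-1],
  [0,0,0.001,0,0,0,-1],
  [0,0,0,0,0,0,-1],
])

```text
time_s: 3.6
ee_pos: [0.5247, -0.1501, 0.0655]
eef_rot: [-3.141, 0.351, -3.043]
force: [-0.2, -0.5, 1.4]
grip_width: 0.0006
grip_force: 0.5
```

```bash
python3 -c "
from h import *
plan(rocker(16,6),4)"
```

```text
t 3.6 pos [ 0.5247 -0.1501  0.0655] goal [ 0.5266 -0.1502  0.0621] F [-0.2 -0.5  1.4] row [-0.0002 -0.0001  0.001 ] [-0.  0.  0.] x 4 grip 0.001
```

Emit:
jog_arm([
  [0,0,0.001,0,0,0,-1],
  [0,0,0.001,0,0,0,-1],
  [0,0,0,0,0,0,-1],
])

```text
time_s: 3.9
ee_pos: [0.5255, -0.15, 0.0636]
eef_rot: [-3.141, 0.351, -3.042]
force: [-0.9, -0.3, -0.0]
grip_width: 0.0006
grip_force: 0.0
```

Emit:
jog_arm([
  [0,0,0.001,0,0,0,-1],
  [0,0,0.001,0,0,0,-1],
  [0,0,0,0,0,0,-1],
])

```text
time_s: 4.2
ee_pos: [0.5261, -0.1499, 0.0617]
eef_rot: [-3.141, 0.351, -3.042]
force: [0.1, 0.3, -0.2]
grip_width: 0.0002
grip_force: 0.0
```

Emit:
jog_arm([
  [0,0,0.001,0,0,0,-1],
  [0,0,0.0,0,0,0,-1],
  [0,0,0,0,0,0,-1],
])

```text
time_s: 4.5
ee_pos: [0.5265, -0.15, 0.0611]
eef_rot: [-3.141, 0.351, -3.042]
force: [-2.6, 0.3, 3.9]
grip_width: 0.0002
grip_force: 2.7
```

Force dropped and then rose against the stop, so the rocker snapped over. I'll retreat and check with the top view.

Emit:
jog_arm([
  [0,0,-0.01,0,0,0,-1],
  [0,0,-0.025,0,0,0,-1],
  [0,0,-0.03,0,0,0,-1],
])

```text
time_s: 4.8
ee_pos: [0.5034, -0.1519, 0.1223]
eef_rot: [3.141, 0.349, -3.043]
force: [0.7, 0.5, 0.1]
grip_width: 0.0005
grip_force: 0.0
```

```bash
python3 -c "
from h import *
plan(pad(30,8,45),9)"
```

```text
t 4.8 pos [ 0.5034 -0.1519  0.1223] goal [0.5843 0.1961 0.0819] F [0.7 0.5 0.1] row [-0.0067  0.0389  0.0066] [0.007 0.023 0.03 ] x 9 grip 0.001
```

Emit:
jog_arm([
  [-0.0067,0.039,0.004,0.007,0.023,0.03,-1],
  [-0.0067,0.039,0.004,0.007,0.023,0.03,-1],
  [-0.0067,0.039,0.004,0.007,0.023,0.03,-1],
  [-0.0067,0.039,0.004,0.007,0.023,0.03,-1],
  [-0.0067,0.039,0.004,0.007,0.023,0.03,-1],
])

```text
time_s: 5.3
ee_pos: [0.5347, 0.0455, 0.1147]
eef_rot: [3.132, 0.235, 3.083]
force: [-0.1, -1.3, -0.3]
grip_width: 0.0006
grip_force: 0.0
```

Emit:
jog_arm([
  [-0.0067,0.039,0.004,0.007,0.023,0.03,-1],
  [-0.0067,0.039,0.004,0.007,0.023,0.03,-1],
  [-0.0067,0.039,0.004,0.007,0.023,0.03,-1],
  [-0.0067,0.039,0.004,0.007,0.023,0.03,-1],
  [0,0,0,0,0,0,-1],
])

```text
time_s: 5.8
ee_pos: [0.5802, 0.1998, 0.1048]
eef_rot: [3.137, 0.141, 2.965]
force: [0.4, -0.2, 0.8]
grip_width: 0.0008
grip_force: 0.0
```

```bash
python3 -c "
from h import *
plan(pad(30,8,20),4)"
```

```text
t 5.8 pos [0.5802 0.1998 0.1048] goal [0.5877 0.1955 0.0572] F [ 0.4 -0.2  0.8] row [-0.0003 -0.0008  0.0121] [ 0.001  0.    -0.   ] x 4 grip 0.001
```

Emit:
jog_arm([
  [-0.0003,-0.0008,0.012,0.001,0,0,-1],
  [-0.0003,-0.0008,0.012,0.001,0,0,-1],
  [-0.0003,-0.0008,0.012,0.001,0,0,-1],
  [-0.0003,-0.0008,0.012,0.001,0,0,-1],
  [0,0,0,0,0,0,-1],
])

```text
time_s: 6.3
ee_pos: [0.5863, 0.1908, 0.0553]
eef_rot: [-3.141, 0.139, 2.963]
force: [0.8, -0.2, 0.8]
grip_width: 0.0006
grip_force: 0.0
```

```bash
python3 - <<'E'
from h import *
s=ctrl.camera("scene")[:,:,::-1];t=ctrl.camera("top")[:,:,::-1]
o=ctrl.get_obs();p=o["ee_pos"];R=Ro.from_euler('xyz',o["eef_rot"])
def ov(n,img,x0,y0,w,h,f):
    a=cv2.resize(img[y0:y0+h,x0:x0+w],None,fx=f,fy=f,interpolation=cv2.INTER_CUBIC)
    b=a.copy();pr=lambda P:np.int32((proj(n,P)-[x0,y0]+.5)*f)
    for z in(0,-.04):
        cv2.polylines(b,[pr(p+R.apply([[.008,.012,z],[-.008,.012,z],[-.008,-.012,z],[.008,-.012,z]]))],True,(0,0,255),1)
    for k in(74,41,8,-25): cv2.polylines(b,[pr(T(PAD,[padP(30+i,k+j,9) for i,j in((-10,-10),(-10,10),(10,10),(10,-10))]))],True,(0,255,0),1)
    return np.hstack([a,b])
A=ov("scene",s,308,225,90,62,4.4);B=ov("top",t,185,185,72,58,5.5)
cv2.imwrite("pics/c5.png",np.vstack([A[:,:792],B[:300,:792]]))
c=t[190:245,305:365];cv2.imwrite("pics/c6.png",cv2.resize(c,None,fx=8,fy=8,interpolation=cv2.INTER_CUBIC))
plan(pad(30,8,9),4)
E
```

```text
t 6.4 pos [0.587  0.1915 0.0573] goal [0.5892 0.1953 0.0463] F [0.2 0.2 0.6] row [0.     0.001  0.0028] [-0.     0.    -0.001] x 4 grip 0.001
```

View pics/c5.png

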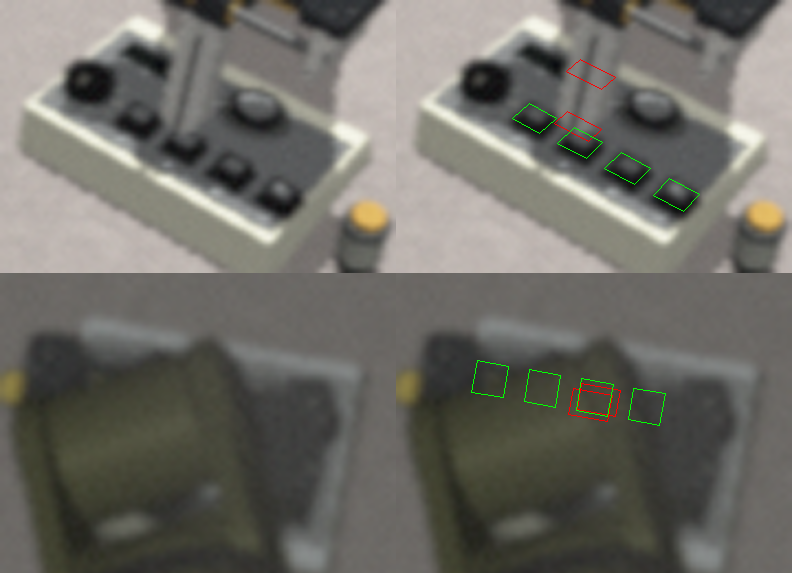

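View pics/c6.png

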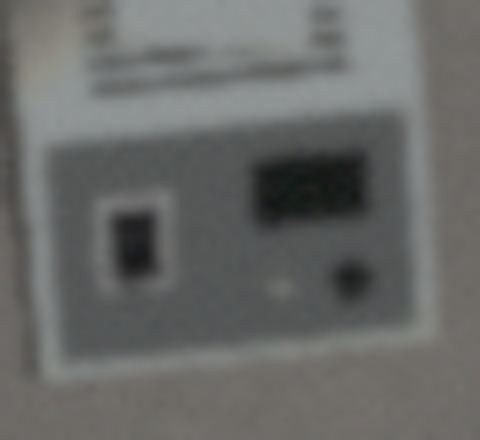

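The top view shows the rocker level in its bezel. The fingers stand over key three but about 4 mm too far to -y. I'll correct that, then press.

Emit:
jog_arm([
  [0,0.002,0.002,0,0,0,-1],
  [0,0.002,0.002,0,0,0,-1],
  [0,0,0.002,0,0,0,-1],
  [0,0,0.0015,0,0,0,-1],
  [0,0,0,0,0,0,-1],
])

```text
time_s: 6.9
ee_pos: [0.5886, 0.1956, 0.0498]
eef_rot: [3.141, 0.142, 2.963]
force: [-0.7, 0.2, 0.2]
grip_width: 0.0001
grip_force: 0.0
```

```bash
python3 -c "
from h import *
plan(pad(30,8,9),4)"
```

```text
t 6.9 pos [0.5886 0.1956 0.0498] goal [0.5892 0.1953 0.0463] F [-0.7  0.2  0.2] row [-0.     -0.0001  0.0009] [-0.     0.    -0.001] x 4 grip 0.0
```

Emit:
jog_arm([
  [0,0,0.001,0,0,0,-1],
  [0,0,0.001,0,0,0,-1],
  [0,0,0.001,0,0,0,-1],
  [0,0,0,0,0,0,-1],
])

```text
time_s: 7.3
ee_pos: [0.5891, 0.1955, 0.0469]
eef_rot: [3.141, 0.142, 2.963]
force: [0.1, 0.4, -0.5]
grip_width: 0.0002
grip_force: 0.0
```

Emit:
jog_arm([
  [0,0,0.001,0,0,0,-1],
  [0,0,0.001,0,0,0,-1],
  [0,0,0,0,0,0,-1],
])

```text
time_s: 7.6
ee_pos: [0.5895, 0.1955, 0.045]
eef_rot: [3.141, 0.142, 2.963]
force: [-0.3, 0.1, 0.9]
grip_width: 0.0003
grip_force: 0.4
```

Emit:
jog_arm([
  [0,0,0.001,0,0,0,-1],
  [0,0,0,0,0,0,-1],
])

```text
time_s: 7.8
ee_pos: [0.5895, 0.1955, 0.0439]
eef_rot: [3.141, 0.142, 2.963]
force: [0.1, 0.1, -0.4]
grip_width: 0.0004
grip_force: 0.0
```

Emit:
jog_arm([
  [0,0,0.001,0,0,0,-1],
  [0,0,0,0,0,0,-1],
])

```text
time_s: 8.0
ee_pos: [0.5897, 0.1954, 0.0429]
eef_rot: [3.141, 0.142, 2.963]
force: [-0.8, 0.2, 0.2]
grip_width: 0.0006
grip_force: 0.0
```

Emit:
jog_arm([
  [0,0,0.001,0,0,0,-1],
  [0,0,0,0,0,0,-1],
])

```text
time_s: 8.2
ee_pos: [0.5898, 0.1954, 0.042]
eef_rot: [3.141, 0.142, 2.963]
force: [0.2, -0.7, 0.3]
grip_width: 0.0006
grip_force: 0.0
```

Emit:
jog_arm([
  [0,0,0.001,0,0,0,-1],
  [0,0,0,0,0,0,-1],
])

```text
time_s: 8.4
ee_pos: [0.59, 0.1954, 0.0417]
eef_rot: [3.141, 0.142, 2.963]
force: [-3.9, -1.2, 6.3]
grip_width: 0.0003
grip_force: 3.3
```

Emit:
jog_arm([
  [0,0,0.0005,0,0,0,-1],
  [0,0,0,0,0,0,-1],
])

```text
time_s: 8.6
ee_pos: [0.5901, 0.1954, 0.0416]
eef_rot: [3.141, 0.142, 2.963]
force: [-7.1, -1.8, 11.5]
grip_width: 0.0005
grip_force: 6.0
```

Key three is against its stop at 11.5 N, after the force drop of the snap. I'll lift and plan the shutter.

Emit:
jog_arm([
  [0,0,-0.001,0,0,0,-1],
  [0,0,-0.01,0,0,0,-1],
  [0,0,-0.02,0,0,0,-1],
  [0,0,0,0,0,0,-1],
])

```text
time_s: 9.0
ee_pos: [0.5868, 0.1966, 0.0742]
eef_rot: [3.139, 0.145, 2.963]
force: [0.7, 0.3, -0.6]
grip_width: 0.0003
grip_force: 0.0
```

```bash
python3 -c "
from h import *
plan(pad(-30,24,22),5)"
```

```text
t 9.0 pos [0.5868 0.1966 0.0742] goal [0.5311 0.2218 0.0507] F [ 0.7  0.3 -0.6] row [0.0124 0.003  0.003 ] [ 0.     0.001 -0.001] x 5 grip 0.0
```

Emit:
jog_arm([
  [0.0125,0.003,0,0,0,0,-1],
  [0.0125,0.003,0,0,0,0,-1],
  [0.0125,0.003,0,0,0,0,-1],
  [0.0125,0.003,0.005,0,0,0,-1],
  [0.0125,0.003,0.005,0,0,0,-1],
])

```text
time_s: 9.5
ee_pos: [0.5277, 0.2222, 0.0519]
eef_rot: [3.141, 0.142, 2.964]
force: [0.5, -0.2, -0.5]
grip_width: 0.0001
grip_force: 0.0
```

Emit:
jog_arm([
  [0,0,0,0,0,0,-1],
  [0,0,0,0,0,0,-1],
])

```text
time_s: 9.7
ee_pos: [0.5288, 0.2218, 0.0525]
eef_rot: [3.141, 0.142, 2.964]
force: [-0.4, 0.3, -0.2]
grip_width: 0.0004
grip_force: 0.0
```

```bash
python3 - <<'E'
from h import *
plan(pad(-30,24,10),5)
s=ctrl.camera("scene")[:,:,::-1]
cv2.imwrite("pics/c7.png",cv2.resize(s[220:290,305:400],None,fx=7,fy=7,interpolation=cv2.INTER_CUBIC))
E
```

```text
t 9.7 pos [0.5288 0.2218 0.0525] goal [0.5328 0.2215 0.0388] F [-0.4  0.3 -0.2] row [-0.0004  0.0001  0.0028] [-0.     0.    -0.001] x 5 grip 0.0
```

View pics/c7.png

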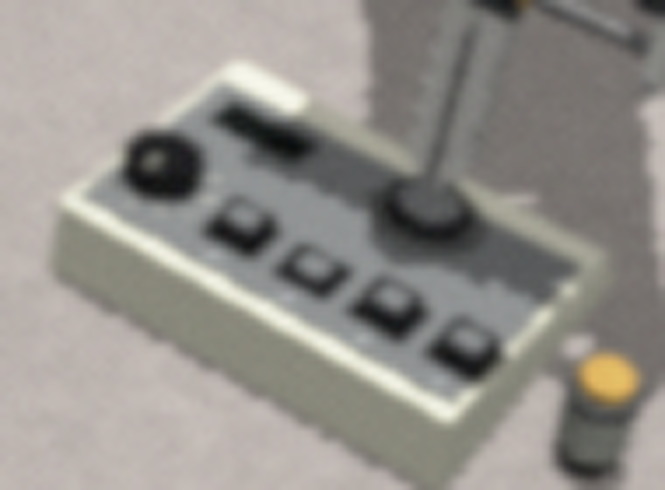

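Key three, at (312,268) in the crop, sits lower than its neighbours, so it is latched. The fingers stand over the shutter button at (430,207), and I'm pressing it.

Emit:
jog_arm([
  [-0.002,0,0.004,0,0,0,-1],
  [0,0,0.004,0,0,0,-1],
  [0,0,0.003,0,0,0,-1],
  [0,0,0.002,0,0,0,-1],
  [0,0,0.001,0,0,0,-1],
])

```text
time_s: 10.25
ee_pos: [0.5328, 0.2208, 0.0387]
eef_rot: [3.141, 0.142, 2.963]
force: [-2.0, -1.0, 1.4]
grip_width: 0.0004
grip_force: 0.7
```

Emit:
jog_arm([
  [0,0,0.001,0,0,0,-1],
  [0,0,0.001,0,0,0,-1],
  [0,0,0.001,0,0,0,-1],
  [0,0,0,0,0,0,-1],
])

```text
time_s: 10.65
ee_pos: [0.5333, 0.2209, 0.0361]
eef_rot: [3.141, 0.142, 2.963]
force: [-1.5, -1.2, 2.3]
grip_width: 0.0003
grip_force: 1.3
```

Emit:
jog_arm([
  [0,0,0.001,0,0,0,-1],
  [0,0,0.001,0,0,0,-1],
  [0,0,0,0,0,0,-1],
])

```text
time_s: 10.95
ee_pos: [0.5336, 0.2208, 0.0341]
eef_rot: [3.141, 0.142, 2.963]
force: [-1.3, -1.6, 3.3]
grip_width: 0.0004
grip_force: 1.8
```

Emit:
jog_arm([
  [0,0,0.001,0,0,0,-1],
  [0,0,0,0,0,0,-1],
])

```text
time_s: 11.15
ee_pos: [0.5337, 0.2208, 0.0333]
eef_rot: [3.141, 0.142, 2.963]
force: [-2.3, -1.2, 4.5]
grip_width: 0.0005
grip_force: 2.9
```

Emit:
jog_arm([
  [0,0,0.001,0,0,0,-1],
  [0,0,0,0,0,0,-1],
])

```text
time_s: 11.35
ee_pos: [0.5338, 0.2208, 0.033]
eef_rot: [3.141, 0.142, 2.963]
force: [-8.2, -3.0, 15.3]
grip_width: 0.0004
grip_force: 8.3
```

Emit:
jog_arm([
  [0,0,-0.001,0,0,0,-1],
  [0,0,-0.005,0,0,0,-1],
  [0,0,-0.02,0,0,0,-1],
  [0,0,-0.03,0,0,0,-1],
  [0,0,-0.03,0,0,0,-1],
])

```text
time_s: 11.85
ee_pos: [0.5214, 0.2229, 0.1179]
eef_rot: [3.141, 0.141, 2.963]
force: [-0.3, 0.8, -0.9]
grip_width: 0.0005
grip_force: 0.0
```

Emit:
jog_arm([
  [0.04,0,-0.02,0,0,0,-1],
  [0.04,0,0,0,0,0,-1],
  [0.04,0,0,0,0,0,-1],
  [0,0,0,0,0,0,-1],
  [0,0,0,0,0,0,-1],
])

```text
time_s: 12.35
ee_pos: [0.4021, 0.2448, 0.1205]
eef_rot: [3.14, 0.143, 2.964]
force: [0.8, 0.1, -0.1]
grip_width: 0.0004
grip_force: 0.0
```

```bash
python3 - <<'E'
from h import *
s=ctrl.camera("scene")[:,:,::-1]
cv2.imwrite("pics/c8.png",cv2.resize(s[175:290,180:400],None,fx=3.6,fy=3.6,interpolation=cv2.INTER_CUBIC))
E
```

```text
(no output)
```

View pics/c8.png

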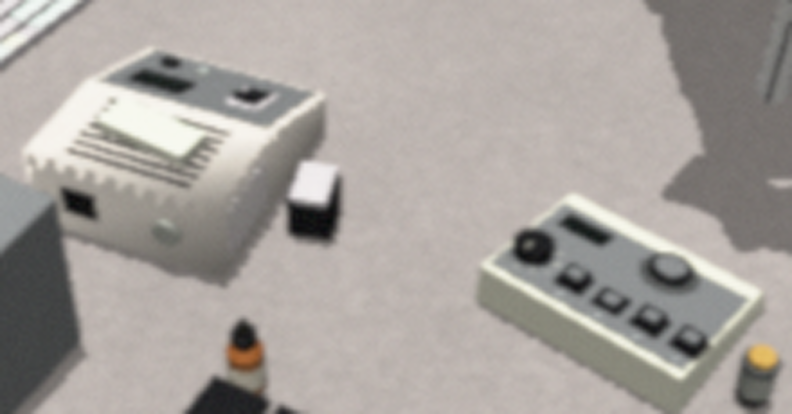

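The final view shows the rocker tipped over at (250,95) and key three low at (611,300). The shutter is out again at (671,267), the pad has not moved, and the arm is clear of everything.

```bash
python3 -c "
from station import ctrl
print(ctrl.hand_in())"
```

```text
the job is handed in; nothing more can be done
None
```

The job is handed in: I switched the mains rocker on, latched key three down, and pressed the shutter fully in and let it come back out, in that order in about 12 s, with nothing else visibly moved (the hand-in returned no verdict).

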